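Find and open the socket hatch of a bench power duct

TASK

I need the sockets in the low power duct on the bench. Only one of its four look-alike cover plates is the pivoting hatch, the other three are clipped shut: press gently with the closed fingertips on the far, ribbed end of one plate after another until you find the one that rocks, press that end well down into the duct so that its near edge swings up, then push the raised near edge over, away from you, until the hatch stands fully open against its stop. Do not force the clipped plates, pick nothing up, and leave the other things on the bench and on the duct where they are.

Things in the scene. Friction and masses are not known exactly. Their poses are not given: they have to be found in the camera images.
- duct: Fixed grey power duct, 130 mm (x) by 350 mm (y), top 66 mm above the bench. Origin on the bench, below the pivot line, midway between plates 2 and 3; x leads away from the robot across the duct, y along it to the left; yaw -0.12 to 0.22 rad. Four equal white plates lie flush in its top at y = +105, +35, -35, -105 mm. All pivot about a line along y at x = 0, 63 mm above the bench.
- plate_1 (a point): Middle of plate position 1 (leftmost): a point of the duct on the pivot line, level with the plates' tops (66 mm); it does not move as a plate tips. Each plate is 60 mm wide (y), 6 mm thick and reaches from x = -46 mm (near edge) to x = +48 mm (far end, with 3 low grey ribs). Any position may hold the hatch.
- plate_2 (a point): The same for plate position 2. Between plates, 8 mm webs; 1 mm gaps. Behind the pivot each bay under a plate is free down to 4 mm above the bench, 62 mm wide, back to the rear wall at x = +49.5 mm. In front of it (x from -46 to -10 mm) a black socket insert reaches up to 38 mm above the bench.
- plate_3 (a point): The same for plate position 3.
- plate_4 (a point): The same for plate position 4 (rightmost). The duct's blank section is at its left end, beyond plate 1.
- hatch (a joint): Tilt of the one plate that is the hatch, wherever it sits (differs between starts). 0 shut; grows as the far end goes down and the near edge rises and swings away from the robot; stop at 1.40 rad. Friction hinge (0.08 N m, no spring): stays as left; 2.5 N pressed 32 mm behind the pivot moves it. At angle a the near edge is 46 cos(a) mm before and 46 sin(a) mm above the pivot line.
- clipped_a (a joint): Tilt of one of the three clipped plates (position not told): 0 at rest, grows as the far end goes down. Its clip is a stiff spring, 8 N m/rad: 6 N pressed 32 mm behind the pivot give about 0.025 rad, under 1 mm, and it springs back. Beyond 0.15 rad (about 35 N) it is being forced.
- clipped_b (a joint): Tilt of one of the three clipped plates (position not told): 0 at rest, grows as the far end goes down. Its clip is a stiff spring, 8 N m/rad: 6 N pressed 32 mm behind the pivot give about 0.025 rad, under 1 mm, and it springs back. Beyond 0.15 rad (about 35 N) it is being forced.
- clipped_c (a joint): Tilt of one of the three clipped plates (position not told): 0 at rest, grows as the far end goes down. Its clip is a stiff spring, 8 N m/rad: 6 N pressed 32 mm behind the pivot give about 0.025 rad, under 1 mm, and it springs back. Beyond 0.15 rad (about 35 N) it is being forced.
- vial_0: Loose sample vial with a blue cap, 24 mm across, 50 mm tall, standing behind the duct. Origin under its centre.
- cover_slips: Loose small blue and white box, 31 x 31 x 14 mm, lying on the blank left end of the duct's top. Origin under its centre.
- eraser: Loose blue and white eraser, 19 x 42 x 12 mm, in front of the duct. Origin under its centre.
- forceps: Loose steel forceps, 132 mm long, 9 mm high, lying behind the duct. Origin under its centre.
- pen_3: Loose white ball pen, 145 mm long, 9 mm high, lying in front of the duct. Origin under its centre.
- tally_counter: Loose white hand tally counter, 29 x 42 x 45 mm, on the bench right of the duct. Origin under its centre.
- petri_bench: Loose clear petri dish, 93 mm across, 15 mm high, left of the duct. Origin under its centre.
Things that resemble listed ones, but are neither listed nor needed, are in the scene too. What is shaped like the part that bears clipped_c but orange is not meant.

How it is judged (in metres and radians):
On the way, in this order (a step that is already met when the one before it is completed fails the run):
1. the hatch has been found: it has rocked under a press (value of joint hatch above 0.08 rad), for 0.02 s.
2. its near edge has swung up, tilted past 0.7 rad (value of joint hatch above 0.7 rad), for 0.1 s.
At the end, for the whole second after the job is handed in: The hatch stands open beyond 1.25 rad (stop at 1.40) and is still; the three clipped plates are back flush (under 0.03 rad); the seven loose things are within 30 mm of where they stood, vial and counter upright (value of joint hatch above 1.25 rad and velocity of joint hatch between -0.05 and 0.05 rad/s and value of joint each of clipped_a, clipped_b, clipped_c below 0.03 rad and distance of each of vial_0, eraser, forceps, pen_3, tally_counter, petri_bench, cover_slips from where it was at the start of the episode below 0.03 m and angle between each of vial_0, tally_counter's own z axis and vertical below 0.3 rad); the robot touches nothing.
It fails at once if a clipped plate is forced (tilted beyond 0.15 rad) (value of joint any of clipped_a, clipped_b, clipped_c above 0.15 rad).
It fails at once if a loose thing is shifted more than 30 mm (distance of any of vial_0, eraser, forceps, pen_3, tally_counter, petri_bench, cover_slips from where it was at the start of the episode above 0.03 m).
It fails at once if a loose thing is picked up (lifted 20 mm) (height (world z) of any of vial_0, eraser, forceps, pen_3, tally_counter, petri_bench above 0.02 m or height (world z) of cover_slips above 0.086 m).
It fails at once if the hatch is squeezed or slammed with over 50 N (contact force between the fingers and hatch_c0 above 50 N).
It also fails if it takes over 51 s, if anything falls off the work surface, if the arm or the gripper's body presses on something with over 40 N, if the wrist force passes 120 N, or if a joint passes its speed limit or range.

ROBOT

A 7-joint arm with a two-finger parallel gripper is mounted at the origin on a cart in front of the work surface, level with it; the furniture and walls round the work are solid. World frame = base frame: x ahead of the robot, y to its left, z up, the work surface at z = 0. Lengths are in mm, angles in degrees, forces in N, time in s.
With the tool pointing down it reaches from about 425 to 950 mm from the base axis. Payload 4.7 kg.
Tool frame: the origin (TCP) lies midway between the tips of the shut fingers; the grasp point (between the pads) lies 19 mm behind it; z points along the fingers, y is the direction in which the jaws open and shut (so a half turn about z gives the same grasp; the last joint's range is limited). The gripper opens to 87 mm and grips with 3 to 60 N. Pads are 19 mm wide; open, the fingers measure 117 mm over their backs; the gripper's body (75 mm by 190 mm) begins 51 mm behind the grasp point.
Start: joints at [-65.426, 26.849, -2.785, 87.806, 1.381, 65.374, -4.715], TCP at [298.298, 605.531, 222.573] pointing down, gripper open.
Joint ranges: [-148.3, 148.3], [-19.14, 114.17], [-79.39, 73.82], [5.75, 140.21], [-59.74, 239.74], [12.07, 113.84], [-152.46, 152.46]. Speed limits (degrees/s): [147.25, 147.25, 180, 180, 180, 180, 180].

INTERFACE

Orientations are given as [roll, pitch, yaw] about the fixed x, y, z axes, in that order (R = Rz(yaw) Ry(pitch) Rx(roll)).
In Python, from workcell import env gives the robot as it stands. The module is installed in compiled form; this text tells all that it offers.
- The arm moves only by the shell command python3 -m inch 'ROWS' [FORCE]. ROWS is JSON, a list of rows, each a list of 3 entries, a list of its own where there are three numbers: the shift along the world's x, y, z in mm, then the turn, a rotation vector about the world's x, y, z in rad, then the opening, from 0 (shut) to 1 (fully open). In form: [[[dx, dy, dz], [rx, ry, rz], grip], ...]. A call has 1 to 12 rows; each row shifts and turns the pose as measured when the row begins; what a row does not reach is not made up. A row lasts 1/12 s, in which the tool goes at most 41.7 mm and 7.16 degrees, less where a joint would pass 70% of its speed; a pose out of reach is approached as far as the arm can. A call with a gripper value outside its range is refused whole. The fingers move at their own pace and stop on an object; FORCE is the grip in N (left out, the last holds). Time passes only in rows, so rows that do not move let the fingers close. It gives the time, the measured TCP pose, the force and the opening at its end, in the units of the state.
- env.state(): the state, without advancing time (a new reading comes with each control period).
- env.get_image(name): name is "scene" or "top"; returns a dict with "img" (384x512x3 uint8, red, green, blue), "mtx" (3x3 intrinsics, pixels), "cam_to_world" (4x4, takes a point from camera to world coordinates). Camera axes: x right, y down, z forward; pixel columns grow to the right and rows downward; lengths in mm; the calibration is good to about 2 mm. A picture is of the moment at which its call begins. There is no depth.
- env.sign_off(): hands the job in, once; it reports no verdict.
The state is a dict: "t": time; "qpos": joint angles; "joint_velocities": joint speeds; "joint_efforts": joint torques, N m; "ee_pos": TCP position; "ee_rot": TCP orientation; "ft_force": force on the tool from outside, world axes, zero at the start; "ft_torque": the same for the moment, N m; "opening": finger opening in mm.
Only numpy, scipy, OpenCV 4.12 (cv2) and the standard library are available. Lean on these libraries where they do the work, as an engineer would, in place of code of your own. Each camera call takes 0.05 s, during which the arm holds its last target. There are 200 camera calls.

## Working session

There is one attempt and no reset: what is moved stays moved. The work goes in short steps, Python scripts to look and compute and a shell command to move; the robot and the scene stay as the last step left them, time stands still between calls to the robot, and variables do not carry over. Pictures are saved under pics/ and viewed, about 8 in all and at most 12, crops included, and the job is handed in when it is done.

```bash
mkdir -p pics; cat > h.py <<'E'
import numpy as np, cv2
from workcell import env
def snap(name,fn,crop=None,s=1):
    d=env.get_image(name); np.savez('pics/'+name+'_cal.npz',m=d['mtx'],T=d['cam_to_world'])
    im=d['img'][:,:,::-1]; cv2.imwrite('pics/raw_'+fn,im)
    if crop: x0,y0,x1,y1=crop; im=im[y0:y1,x0:x1]
    cv2.imwrite('pics/'+fn,cv2.resize(im,None,fx=s,fy=s,interpolation=cv2.INTER_CUBIC))
def ray(name,uv,z):
    c=np.load('pics/'+name+'_cal.npz'); T=c['T']
    d=T[:3,:3]@np.linalg.solve(c['m'],[uv[0],uv[1],1.]); o=T[:3,3]
    return o+d*(z-o[2])/d[2]
def proj(name,P):
    c=np.load('pics/'+name+'_cal.npz'); p=np.linalg.inv(c['T'])@[*P,1]; p=c['m']@p[:3]; return p[:2]/p[2]
E
python3 - <<'E'
from h import *
snap('top','t1.png',None,1.5); snap('scene','s1.png',None,1.5)
s=env.state(); print(s['t'],s['ee_pos'],s['ee_rot'],s['ft_force'],s['opening'])
E
```

```text
0.1 [298.08205004 605.04153567 221.60977648] [-1.79901063e+02  3.79046904e-03  1.53774564e+02] [-0.19727486  0.48148433 -0.18148025] 86.95125357557926
```

View pics/t1.png

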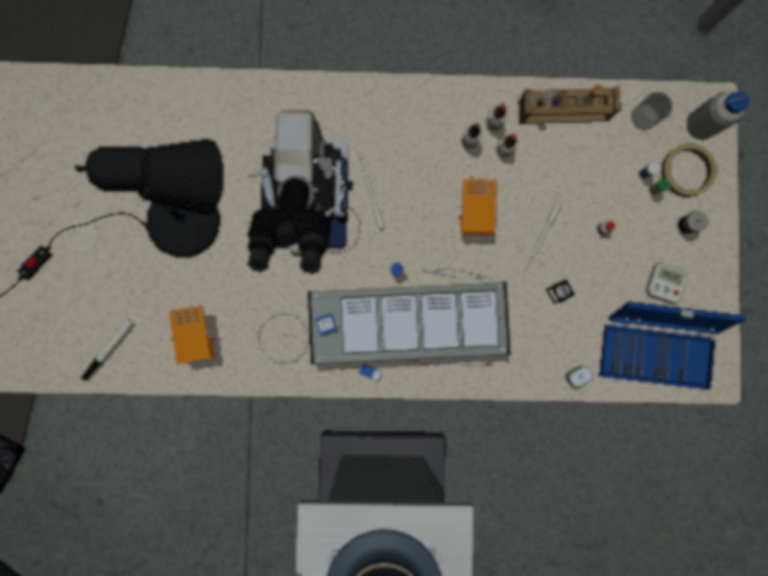

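View pics/s1.png

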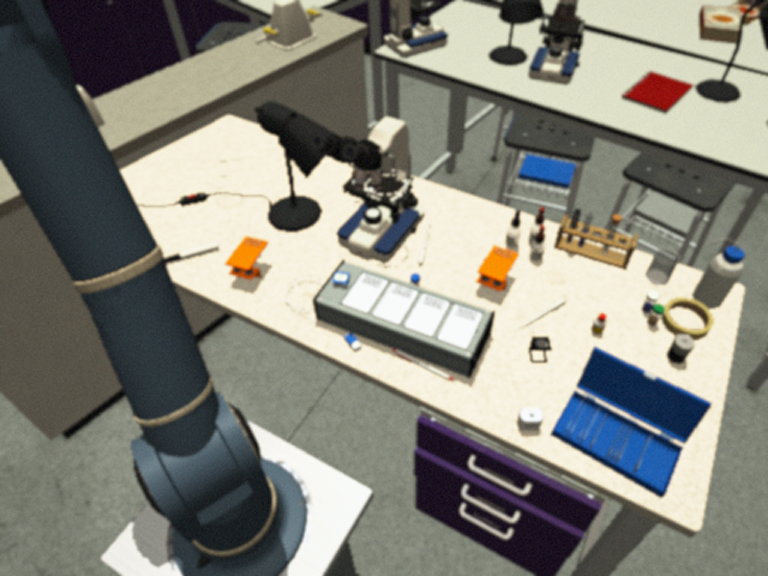

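Top view: duct with plates at about (360,324), (400,322), (440,320), (479,318) in the 1.5x picture. The blue box is at (326,324), the vial at (397,269) and the eraser at (371,372). I'll take an enlarged crop for the fit.

```bash
python3 - <<'E'
import cv2
im=cv2.imread('pics/raw_t1.png')[170:260,195:350]
cv2.imwrite('pics/t1c.png',cv2.resize(im,None,fx=5,fy=5,interpolation=cv2.INTER_CUBIC))
E
```

```text
(no output)
```

View pics/t1c.png

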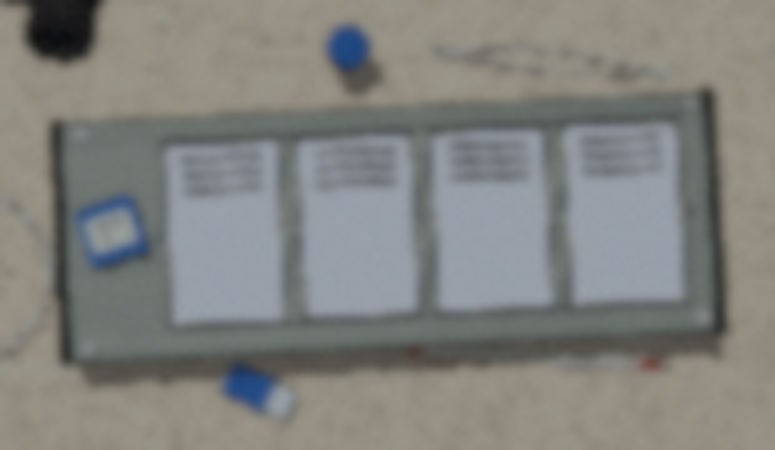

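```bash
cat > fit.py <<'E'
from h import *
px=np.array([[(165,147),(278,142),(174,324),(283,319)],[(297,140),(411,137),(306,318),(419,312)],[(431,135),(546,130),(438,310),(553,305)],[(564,126),(680,124),(572,304),(685,301)]],float).reshape(-1,2)
px=(px+.5)/5-.5+[195,170]
W=np.array([ray('top',p,66)[:2] for p in px])
L=np.array([(x,c+dy) for c in (105,35,-35,-105) for x in (48,-46) for dy in (30,-30)],float)
Lc=L-L.mean(0); Wc=W-W.mean(0)
yaw=np.arctan2((Lc[:,0]*Wc[:,1]-Lc[:,1]*Wc[:,0]).sum(),(Lc*Wc).sum())
R=np.array([[np.cos(yaw),-np.sin(yaw)],[np.sin(yaw),np.cos(yaw)]]); o=W.mean(0)-R@L.mean(0)
print('yaw',yaw,'o',o,'res',np.abs(W-(o+L@R.T)).max())
for n,c in enumerate((105,35,-35,-105),1): print(n,'press32',(o+R@[32,c]).round(1),'near',(o+R@[-46,c]).round(1))
for n,u,z in (('vial',(349,48),50),('slips',(113,232),80),('eraser',(258,390),12),('forc',(550,60),9)):
    w=ray('top',((u[0]+.5)/5-.5+195,(u[1]+.5)/5-.5+170),z); print(n,w.round(),(R.T@(w[:2]-o)).round())
E
python3 fit.py
```

```text
yaw 0.061747596971334834 o [478.95126898 -54.93503079] res 1.72308739634882
1 press32 [504.4  51.8] near [426.6  47. ]
2 press32 [508.7 -18. ] near [430.9 -22.8]
3 press32 [513.1 -87.9] near [435.2 -92.7]
4 press32 [ 517.4 -157.8] near [ 439.5 -162.6]
vial [573. -14.  50.] [96. 35.]
slips [473. 108.  80.] [  4. 163.]
eraser [388.  32.  12.] [-85.  92.]
forc [ 571. -126.    9.] [ 88. -76.]
```

```bash
python3 - <<'E'
from h import *
for z in (0,150,250,300):
    print(z,[ray('top',(u/1.5,v/1.5),z)[:2].round() for u,v in ((258,265),(312,262),(215,240))])
E
python3 -m inch '[[[9,-36,0],[0,0,0.104],0],[[9,-36,0],[0,0,0.104],0],[[9,-36,0],[0,0,0.104],0],[[9,-36,0],[0,0,0.104],0],[[9,-36,0],[0,0,0.104],0],[[9,-36,0],[0,0,0],0],[[9,-36,0],[0,0,0],0],[[9,-36,0],[0,0,0],0],[[9,-36,0],[0,0,0],0],[[9,-36,0],[0,0,0],0],[[9,-36,0],[0,0,0],0],[[9,-36,0],[0,0,0],0]]' 20
```

```text
0 [array([579., 240.]), array([587., 141.]), array([624., 321.])]
150 [array([567., 215.]), array([573., 127.]), array([606., 287.])]
250 [array([558., 199.]), array([564., 118.]), array([595., 264.])]
300 [array([554., 190.]), array([560., 113.]), array([589., 253.])]
t: 1.1
ee_pos: [398.3, 159.6, 214.7]
ee_rot: [-179.7, -0.5, -173.9]
ft_force: [1.2, -0.2, 0.1]
opening: 14.9
```

```bash
python3 -m inch '[[[12,-32,-6],[0,0,-0.045],0],[[12,-32,-6],[0,0,0],0],[[12,-32,-6],[0,0,0],0],[[12,-32,-6],[0,0,0],0],[[12,-32,-10],[0,0,0],0],[[12,-32,-10],[0,0,0],0],[[12,-32,-10],[0,0,0],0],[[12,-32,-10],[0,0,0],0],[[12,-32,-10],[0,0,0],0],[[12,-32,-10],[0,0,0],0],[[0,0,-10],[0,0,0],0],[[0,0,0],[0,0,0],0]]'
```

```text
t: 2.1
ee_pos: [519.0, -187.0, 115.9]
ee_rot: [-179.6, -0.4, -177.3]
ft_force: [-1.0, 0.1, -0.2]
opening: 0.7
```

```bash
python3 -m inch '[[[-1,15,-10],[0,0,0.014],0],[[-1,14,-10],[0,0,0],0],[[0,0,-12],[0,0,0],0],[[0,0,-5],[0,0,0],0],[[0,0,-3],[0,0,0],0],[[0,0,0],[0,0,0],0]]'; python3 -m inch '[[[0,0,-2],[0,0,0],0],[[0,0,-1],[0,0,0],0],[[0,0,-1],[0,0,0],0],[[0,0,-1],[0,0,0],0]]'
```

```text
t: 2.6
ee_pos: [515.9, -154.7, 75.3]
ee_rot: [-179.6, -0.5, -176.4]
ft_force: [0.6, 0.1, -0.1]
opening: 0.5
t: 2.93
ee_pos: [517.2, -155.0, 72.0]
ee_rot: [-179.6, -0.3, -176.4]
ft_force: [-0.4, -0.4, 0.5]
opening: 0.2
```

```bash
for i in 1 2 3; do python3 -m inch '[[[0,0,-1.5],[0,0,0],0],[[0,0,-1],[0,0,0],0]]' | grep -E 'pos|force'; done
```

```text
ee_pos: [517.7, -155.4, 69.9]
ft_force: [0.1, -0.7, -0.5]
ee_pos: [517.7, -155.7, 67.3]
ft_force: [0.0, -0.3, 0.4]
ee_pos: [518.0, -155.8, 65.5]
ft_force: [-2.9, 0.8, 11.7]
```

```bash
python3 -m inch '[[[0,0,0],[0,0,0],0],[[0,0,-0.5],[0,0,0],0]]' | grep -E 'pos|force'
```

```text
ee_pos: [517.9, -155.8, 66.0]
ft_force: [-0.9, 0.5, 5.6]
```

Plate 4 is stiff, so it's clipped. On to plate 3.

```bash
python3 -m inch '[[[0,0,8],[0,0,0],0],[[-1,17,2],[0,0,0],0],[[-1,17,0],[0,0,0],0],[[-1,17,0],[0,0,0],0],[[-1,16,0],[0,0,0],0],[[0,0,-3],[0,0,0],0],[[0,0,-2],[0,0,0],0],[[0,0,0],[0,0,0],0]]'; for i in 1 2 3; do python3 -m inch '[[[0,0,-1.5],[0,0,0],0],[[0,0,-1],[0,0,0],0]]' | grep -E 'pos|force'; done
```

```text
t: 4.27
ee_pos: [514.9, -88.9, 73.9]
ee_rot: [-179.5, 0.0, -176.6]
ft_force: [-0.3, -0.7, 0.1]
opening: 0.6
ee_pos: [515.0, -90.9, 71.4]
ft_force: [-1.2, 0.4, -0.0]
ee_pos: [515.0, -92.7, 68.6]
ft_force: [-0.5, -0.7, -0.4]
ee_pos: [515.0, -93.5, 65.9]
ft_force: [-1.8, 1.6, 6.3]
```

```bash
python3 -m inch '[[[0,0,0],[0,0,0],0],[[0,0,-1],[0,0,0],0]]' | grep -E 'pos|force'
```

```text
ee_pos: [515.0, -93.5, 65.6]
ft_force: [-2.5, 0.0, 9.9]
```

```bash
python3 -m inch '[[[0,0,8],[0,0,0],0],[[-1,18,2],[0,0,0],0],[[-1,18,0],[0,0,0],0],[[-1,18,0],[0,0,0],0],[[-1,18,0],[0,0,0],0],[[0,0,-3],[0,0,0],0],[[0,0,-2],[0,0,0],0],[[0,0,0],[0,0,0],0]]'; for i in 1 2 3; do python3 -m inch '[[[0,0,-1.5],[0,0,0],0],[[0,0,-1],[0,0,0],0]]' | grep -E 'pos|force'; done
```

```text
t: 5.6
ee_pos: [512.2, -21.7, 73.4]
ee_rot: [-179.3, 0.3, -177.2]
ft_force: [0.1, -0.5, -0.0]
opening: 0.3
ee_pos: [512.3, -23.7, 70.9]
ft_force: [-0.1, 0.3, 0.3]
ee_pos: [512.3, -25.6, 68.1]
ft_force: [0.7, -0.1, 0.2]
ee_pos: [512.5, -26.4, 65.5]
ft_force: [-0.1, 1.4, 3.6]
```

```bash
python3 -m inch '[[[0,2,0],[0,0,0],0],[[0,1,-1],[0,0,0],0]]' | grep -E 'pos|force';python3 -m inch '[[[0,1,-1],[0,0,0],0]]' | grep -E 'pos|force'
```

```text
ee_pos: [512.8, -24.4, 64.7]
ft_force: [-0.6, -1.5, 3.5]
ee_pos: [512.9, -24.1, 63.9]
ft_force: [-0.1, -2.6, 4.4]
```

Plate 2 rocks. Pressing it down.

```bash
python3 -m inch '[[[-1,2,-3],[0,0,0],0],[[-1,1,-3],[0,0,0],0],[[0,1,-3],[0,0,0],0],[[0,0,-3],[0,0,0],0]]' | grep -E 'pos|force';python3 -m inch '[[[-1,0,-3],[0,0,0],0],[[0,0,-3],[0,0,0],0],[[0,0,-3],[0,0,0],0]]' | grep -E 'pos|force'
```

```text
ee_pos: [512.9, -21.0, 52.5]
ft_force: [0.4, -0.2, 4.1]
ee_pos: [512.7, -19.6, 42.7]
ft_force: [0.4, -0.0, 3.8]
```

```bash
python3 -m inch '[[[0,0,-3],[0,0,0],0],[[0,0,-3],[0,0,0],0],[[0,0,-2],[0,0,0],0]]' | grep -E 'pos|force'; python3 -m inch '[[[0,0,-2],[0,0,0],0],[[0,0,0],[0,0,0],0]]' | grep -E 'pos|force'; python3 - <<'E'
from h import *
snap('scene','s2.png',(190,150,350,270),5)
E
```

```text
ee_pos: [513.0, -18.6, 33.3]
ft_force: [0.6, 0.6, 2.9]
ee_pos: [512.7, -18.4, 30.3]
ft_force: [-0.0, -0.6, 1.5]
```

View pics/s2.png

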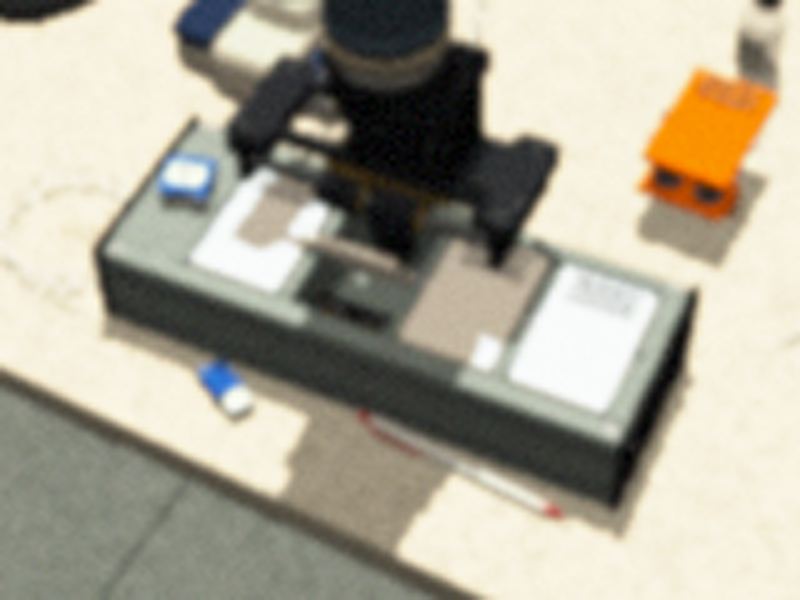

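The hatch's near edge is well up, at about crop (350,250). The fingers are in the rear of the bay and the other things are untouched. Retreating and going round to the near side.

```bash
python3 -m inch '[[[2,0,3],[0,0,0],0],[[0,0,15],[0,0,0],0],[[0,0,30],[0,0,0],0],[[0,0,35],[0,0,0],0],[[0,0,35],[0,0,0],0],[[-20,-1,0],[0,0,0],0],[[-28,-2,0],[0,0,0],0],[[-20,-1,0],[0,0,0],0],[[-12,0,0],[0,0,0],0],[[0,0,0],[0,0,0],0]]'
```

```text
t: 8.23
ee_pos: [424.2, -22.3, 151.5]
ee_rot: [-179.2, -0.2, -177.6]
ft_force: [-0.5, -0.1, 0.3]
opening: 0.5
```

```bash
python3 -m inch '[[[1,0,-20],[0,0,0.02],0],[[1,0,-20],[0,0,0],0],[[1,0,-15],[0,0,0],0],[[1,0,-5],[0,0,0],0],[[0,0,0],[0,0,0],0]]'; python3 - <<'E'
from h import *
snap('scene','s3.png',(190,150,350,270),5)
E
```

```text
t: 8.65
ee_pos: [430.2, -21.8, 90.8]
ee_rot: [-179.2, 0.0, -176.4]
ft_force: [0.0, -0.2, 0.4]
opening: 0.2
```

View pics/s3.png

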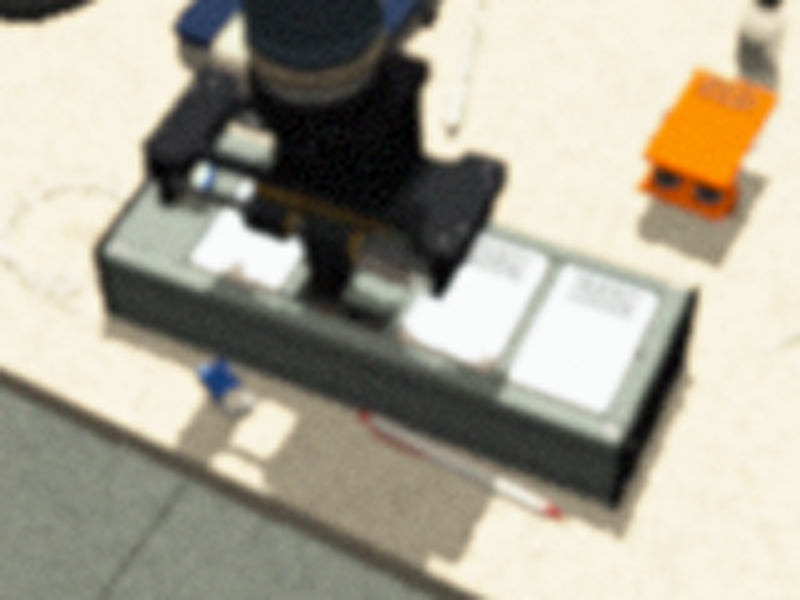

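The fingers, at about crop (325,290), stand in front of the raised plate. Pushing it away.

```bash
python3 -m inch '[[[4,0,0],[0,0,0],0],[[4,0,0],[0,0,0],0],[[4,0,0],[0,0,0],0],[[3,0,0],[0,0,0],0]]'|grep -E 'pos|force'; for i in 1 2 3 ; do python3 -m inch '[[[2,0,0],[0,0,0],0],[[2,0,0],[0,0,0],0]]'|grep -E 'pos|force'; done
```

```text
ee_pos: [445.3, -21.7, 92.8]
ft_force: [-3.8, 0.0, 2.6]
ee_pos: [449.1, -21.7, 93.2]
ft_force: [-2.7, 0.9, 1.7]
ee_pos: [453.4, -21.6, 93.5]
ft_force: [-2.7, 0.3, 1.9]
ee_pos: [456.5, -21.6, 93.3]
ft_force: [-8.5, -0.4, 5.7]
```

```bash
for i in 1 2 ; do python3 -m inch '[[[1.5,0,0],[0,0,0],0]]'|grep -E 'pos|force'; done
```

```text
ee_pos: [456.4, -21.6, 93.0]
ft_force: [-7.2, -0.6, 5.2]
ee_pos: [456.3, -21.7, 92.7]
ft_force: [-5.1, -0.4, 4.2]
```

```bash
python3 -m inch '[[[4,0,0],[0,0,0],0],[[4,0,0],[0,0,0],0]]'|grep -E 'pos|force'; python3 -m inch '[[[-5,0,0],[0,0,0],0],[[-12,0,0],[0,0,0],0],[[-10,0,5],[0,0,0],0],[[0,0,30],[0,0,0],0],[[0,0,35],[0,0,0],0],[[0,0,35],[0,0,0],0],[[0,-30,20],[0,0,0],0],[[5,-40,0],[0,0,0],0],[[5,-40,0],[0,0,0],0],[[5,-40,0],[0,0,0],0],[[5,-40,0],[0,0,0],0],[[0,0,0],[0,0,0],0]]'; python3 - <<'E'
from h import *
snap('scene','s4.png',(190,150,350,270),5)
snap('top','t4.png',(195,160,350,265),5)
E
```

```text
ee_pos: [456.3, -21.8, 91.6]
ft_force: [-12.0, 0.2, 8.1]
t: 10.87
ee_pos: [448.3, -218.6, 229.6]
ee_rot: [-179.1, -0.2, -175.8]
ft_force: [-0.7, 0.1, 0.5]
opening: 0.4
```

View pics/s4.png

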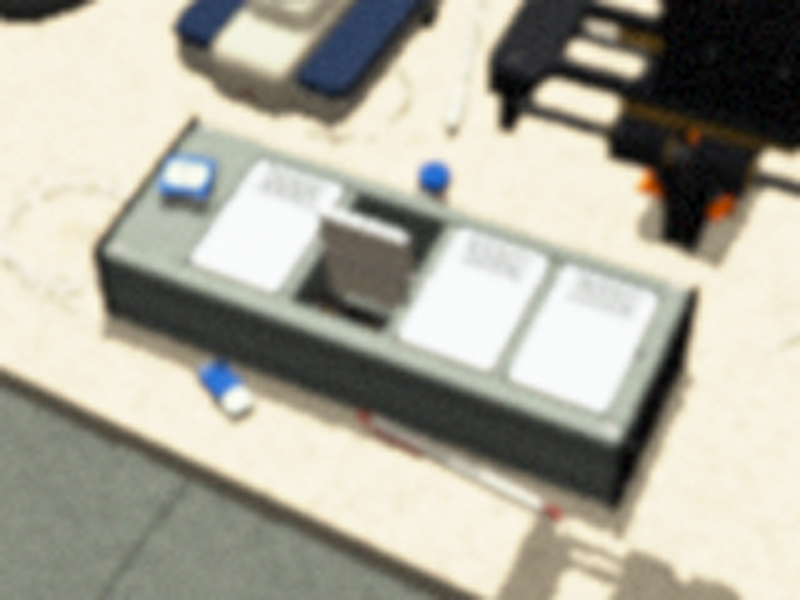

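View pics/t4.png

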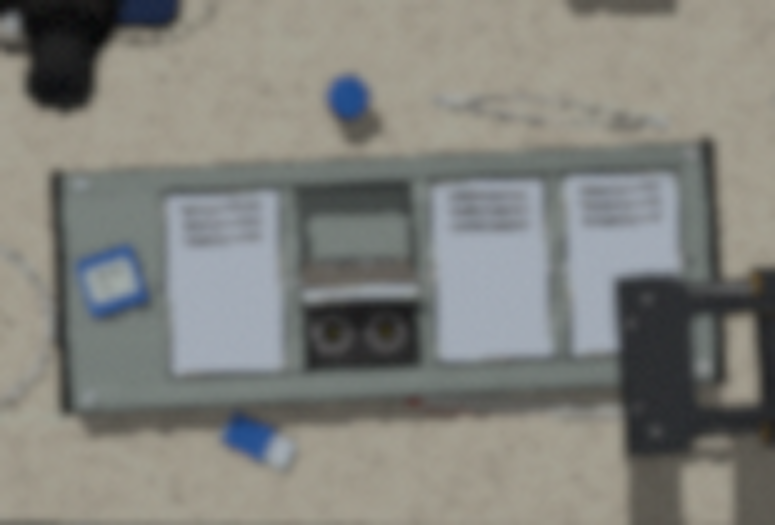

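Hatch upright, sockets exposed; the edge's end face is at about (360,294) in the top crop. A quick angle check.

```bash
python3 - <<'E'
from h import *
yaw=.06175;o=np.array([478.95,-54.94]);R=np.array([[np.cos(yaw),-np.sin(yaw)],[np.sin(yaw),np.cos(yaw)]])
for v in (286,294,303): print(v,R.T@(ray('top',((360.5)/5-.5+195,(v+.5)/5-.5+160),108)[:2]-o))
for a in (1.1,1.25,1.3,1.4): print(a,-46*np.cos(a))
E
```

```text
286 [-4.22412366 35.82699173]
294 [-8.26392429 36.01321448]
303 [-12.80680925  36.22262791]
1.1 -20.865421585576556
1.25 -14.50482867018236
1.3 -12.304946116731019
1.4 -7.818488573411088
```

The edge sits at -8.3 mm, which gives about 1.39 rad: the hatch is at its stop.

```bash
python3 -c "
from h import *
print(env.state()['ft_force'],env.sign_off())"
```

```text
the job is handed in; nothing more can be done
[-0.56315838  0.27931458 -0.05738389] None
```

The hatch is plate 2, and it now stands open against its stop with the sockets exposed. I handed the job in at about 11 s of the 51 s allowed.

- **Finding it:** I pressed plates 4, 3 and 2 in that order. Plates 4 and 3 were stiff, so I let them spring back; the wrist force stayed under 12 N in the readings taken. Plate 2 rocked at about 4 N. Plate 1 was not pressed.
- **Opening it:** I pressed plate 2's far end down to about 30 mm above the bench, then pushed the raised near edge over until it stopped moving. The wrist force read about 14 N at the last push.
- **Last checks:** The final top view puts the near edge about 8 mm before the pivot line, which is a tilt of about 1.39 rad (stop at 1.40). The other plates look flush. The vial, eraser, cover slips, forceps and pen look unmoved, though the arm hid part of plate 4 and the right end of the duct in the top view. The petri dish and tally counter were not specifically checked, but the arm did not work near them. The arm is clear and the wrist force is about 0. No check failed or disagreed.

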